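# Push the stuck vote tokens down the red tube at a cook-off tasting table

### The arm

A 7-joint arm with a two-finger parallel gripper is mounted at the origin on the work surface. World frame = base frame: x ahead of the robot, y to its left, z up, the work surface at z = 0. Lengths are in m, angles in rad, forces in N, time in s.
With the tool pointing down it reaches from about 0.425 to 1.025 m from the base axis. Payload 9.4 kg.
Tool frame: the origin (TCP) lies at the very end of the fingers, on their centre line; the grasp point (between the pads) lies 19 mm behind it; z points along the fingers, y is the direction in which the jaws open and shut (so a half turn about z gives the same grasp; the last joint's range is limited). The gripper opens to 85 mm and grips with 20 to 120 N. Pads are 22 mm wide; open, the fingers measure 114 mm over their backs; the gripper's body (76 mm by 85 mm) begins 54 mm behind the grasp point. The pads swing forward as they close: fully open they stand 13 mm farther back than shut.
Start: joints at [-1.275, 0.599, -0.003, 1.599, 0.002, 0.943, -0.08], TCP at [0.264, 0.675, 0.193] pointing down, gripper open.
Joint ranges: [-2.57, 2.57], [-0.35, 1.97], [-1.29, 1.29], [0.11, 2.56], [-1.05, 4.19], [0.11, 1.86], [-2.63, 2.63]. Speed limits (rad/s): [2.22, 2.22, 3.01, 3.01, 3.14, 3.14, 3.14].

### API

Orientations are given as a unit quaternion [w, x, y, z].
In Python, from rig import telemetry, imaging, workorder gives the robot as it stands. The module is installed in compiled form; this text tells all that it offers.
- The arm moves only by the tool step_arm, never from a script. Its argument "deltas" is one flat list of numbers, 6 for each row, row after row: the shift along the tool's x, y, z in units of 50 mm (1.0 is 50 mm), then the turn, a rotation vector about the tool's x, y, z in units of 5 degrees (1.0 is 5 degrees). In form: [x, y, z, rx, ry, rz, x, y, z, rx, ry, rz, ...]. A call has exactly 8 rows; each row shifts and turns the commanded pose from where the row before left it, along the tool's axes as they then stand; what a row does not reach is not made up. A row lasts 1/8 s, in which the tool goes at most 62.5 mm and 10.7 degrees, less where a joint would pass 70% of its speed; a pose out of reach is approached as far as the arm can. A call is refused whole if a number of a shift passes 1 or a number of a turn 1, either way. A call with a gripper value outside its range is refused whole. "claw" is the finger opening in mm, from 0 to 85.4, set as the call begins (left out, the last holds). The fingers move at their own pace and stop on an object; "newtons" is the grip in N (left out, the last holds). Time passes only in rows, so rows that do not move let the fingers close, or fill a call up. It gives the time, the measured TCP pose, the force and the opening at its end, in the units of the state.
- telemetry.get_state(): the state, without advancing time (a new reading comes with each control period).
- imaging.camera(name): name is "scene" or "top" or "wrist"; returns (picture, depth): 480x640x3 uint8, red, green, blue; 480x640 float32, m along the optical axis (not along the pixel's ray), 0 where there is no reading.
- imaging.get_calibration(name): a dict with "intrinsics" (3x3 intrinsics, pixels), "k1" (the pictures are not rectified: a ray, as slopes to the right and down, at radius r is drawn at 1 + k1 r^2 times it, then the intrinsics apply), "R" (3x3) and "t" (3): a world point X has camera coordinates R X + t. Camera axes: x right, y down, z forward; pixel columns grow to the right and rows downward; lengths in m; the calibration is good to about 2 mm. A picture is of the moment at which its call begins: read the wrist's pose just before it. get_calibration takes no time and is no camera call; for the wrist camera it gives the pose at the moment of the call.
- workorder.job_done(): hands the job in, once; it reports no verdict.
The state is a dict: "time": time; "joints": joint angles; "joint_velocities": joint speeds; "joint_torque": joint torques, N m; "eef_pos": TCP position; "eef_rot": TCP orientation; "force": force on the tool from outside, world axes, zero at the start; "wrist_torque": the same for the moment, N m; "opening": finger opening in m.
Only numpy, scipy, OpenCV 4.12 (cv2) and the standard library are available. Lean on these libraries where they do the work, as an engineer would, in place of code of your own. Each camera call takes 0.05 s, during which the arm holds its last target. There are 200 camera calls.

### The job

The red voting tokens have stuck part-way down the clear tube with the red collar. Take the wooden pusher with the dark handle from its stand, push the red tokens down the tube with it until they are firmly home on the bottom, then put the pusher back in its stand and let go.

Things in the scene. Friction and masses are not known exactly. Their poses are not given: they have to be found in the camera images.
- pusher_handle (a point): Wooden pusher, a straight round rod 170 mm long and 90 g that stands upright in its stand: at the top a dark brown handle 32 mm in diameter and 50 mm long, below it a pale shaft 22 mm in diameter and 120 mm long with a flat end. This point is the middle of the dark handle, on the axis, 25 mm below the top and 145 mm above the flat lower end; z runs up along the rod. Grip it across the dark handle, from above.
- stand_mouth (a point): Round pale wooden stand for the pusher, fixed to the table, 72 mm in diameter (90 mm at the foot) and 70 mm high, with an upright round bore 42 mm wide and 60 mm deep (the bore's floor is 10 mm above the table). This point is the centre of the bore's mouth, at the top of the stand; z up.
- red_tube_mouth (a point): Clear upright vote tube with a red collar round its top, fixed to the table, 120 mm high on a round wooden foot of 84 mm diameter; outside 56 mm, inside 48 mm in diameter, open at the top, its floor 110 mm below the mouth. This point is the centre of its open mouth; z up. Two tubes of the same shape with blue and green collars stand in the same row, their tokens already down.
- tokens_top (a point): Top face of the three red tokens stuck together as one stack inside the red-collared tube (46 mm in diameter, 24 mm high in all); this point is the centre of the top face. The stack slides straight down the tube with a steady friction of about 7 N, does not fall or spring back by itself, and meets a solid stop when this top face is 86 mm below the tube's mouth. It starts 15 to 45 mm below the mouth.
Things that resemble listed ones, but are neither listed nor needed, are in the scene too. Leave any green look-alike of the part that bears pusher_handle alone.

How it is judged:
By the outcome, as a careful person would: the job done as asked, in the order asked, and still so for the second after the job is handed in, with the robot touching nothing.
It also fails if it takes over 53 s, if anything falls off the work surface, if the arm or the gripper's body presses on something with over 40 N, if the wrist force passes 120 N, or if a joint passes its speed limit or range.

## Working session

There is one attempt and no reset: what is moved stays moved. The work goes in short steps, Python scripts to look and compute and a tool call to move; the robot and the scene stay as the last step left them, time stands still between calls to the robot, and variables do not carry over. Pictures are saved under pics/ and viewed, about 8 in all and at most 12, crops included, and the job is handed in when it is done.

Besides the shell and the picture viewer there is one more tool, called after "Emit:" as name(argument=value, ...) on one line, values as JSON. step_arm: Moves the arm, as the interface text tells. Its arguments: {"type":"object","properties":{"deltas":{"type":"array","items":{"type":"number"}},"claw":{"type":"number"},"newtons":{"type":"number"}},"required":["deltas"]}

```bash
mkdir -p pics; cat > h.py <<'E'
import numpy as np, cv2
from rig import telemetry, imaging, workorder
def grab(name, fn=None):
    c=imaging.get_calibration(name); p,d=imaging.camera(name)
    if fn: cv2.imwrite('pics/'+fn,p[:,:,::-1])
    return p,d,c
def ray(c,u,v):
    K=np.array(c['intrinsics']); a=np.array([(u-K[0,2])/K[0,0],(v-K[1,2])/K[1,1]]); s=a.copy()
    for _ in range(30): s=a/(1+c['k1']*(s@s))
    return np.array([s[0],s[1],1.])
def back(c,u,v,z): # depth -> world
    return np.array(c['R']).T@(ray(c,u,v)*z-np.array(c['t']))
def atz(c,u,v,z): # ray meets plane z
    R=np.array(c['R']);o=-R.T@np.array(c['t']);w=R.T@ray(c,u,v); return o+w*(z-o[2])/w[2]
def proj(c,X):
    x=np.array(c['R'])@X+np.array(c['t']); s=x[:2]/x[2]; s=s*(1+c['k1']*(s@s)); K=np.array(c['intrinsics'])
    return np.array([K[0,0]*s[0]+K[0,2],K[1,1]*s[1]+K[1,2]])
def cloud(c,d):
    K=np.array(c['intrinsics']); v,u=np.mgrid[:480,:640]
    P=cv2.undistortPoints(np.stack([u,v],-1).reshape(-1,1,2).astype(float),K,np.array([c['k1'],0,0,0.])).reshape(480,640,2)
    X=np.dstack([P*d[...,None],d]); return (X-np.array(c['t']))@np.array(c['R'])
E
python3 - <<'E'
from h import *
for n in('scene','top'):
    p,d,c=grab(n,n+'1.png'); np.savez(n+'.npz',p=p,d=d); print(n,np.array(c['t']),c['k1'],-np.array(c['R']).T@np.array(c['t']))
s=telemetry.get_state(); print(s)
E
```

```text
scene [ 0.2202902  -0.16923068  1.24897331] -0.15924463642362402 [1.09072909 0.26852213 0.61262307]
top [-0.01747298  0.54354419  0.68786033] 0.002826528618386813 [ 0.43253921 -0.021829    0.76245049]
{'time': 0.1, 'joints': array([-1.27469987,  0.60006903, -0.00254642,  1.60007545,  0.00180588,
        0.94287105, -0.07979138]), 'joint_velocities': array([ 8.27474748e-04, -1.55604184e-03,  8.90103272e-04, -1.73371799e-03,
       -1.24468096e-03,  1.15768100e-03,  6.90272935e-06]), 'joint_torque': array([ 6.02477885e-03, -7.77996540e+01,  1.57021221e+00, -2.58619505e+01,
        1.26245135e-02,  5.67249794e-03, -1.43891180e-05]), 'eef_pos': array([0.26390146, 0.67474569, 0.19187689]), 'eef_rot': array([-6.46506349e-05,  1.85284744e-01,  9.82684618e-01, -7.07444507e-04]), 'force': array([0.10785629, 0.04393804, 0.761615  ]), 'wrist_torque': array([ 0.00189333, -0.01821667,  0.07713559]), 'opening': 0.0855042775210907}
```

View pics/scene1.png

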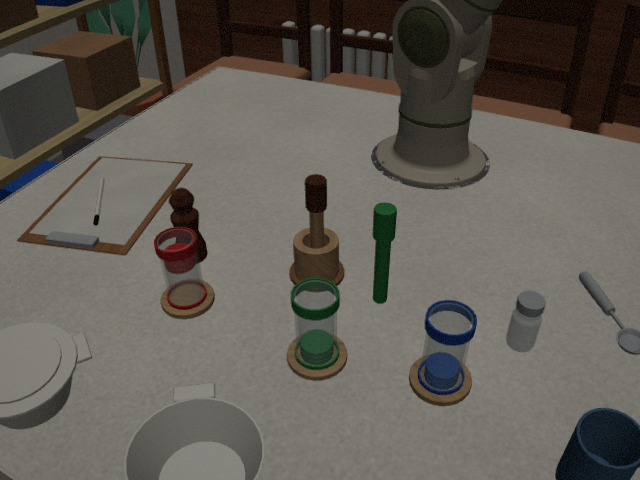

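View pics/top1.png

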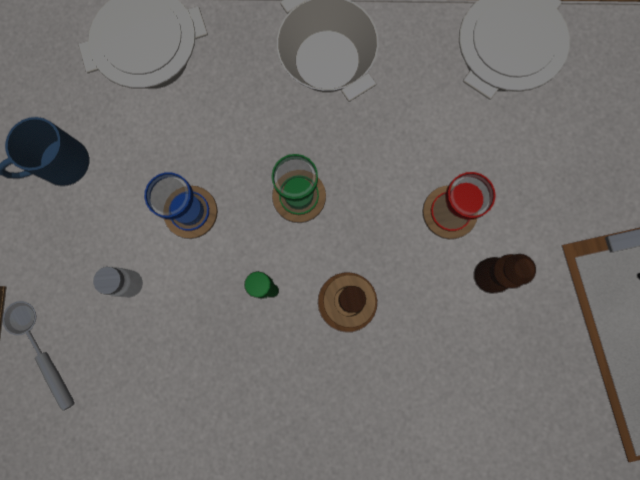

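The scene view shows the pusher in its stand: handle at about (316,194) and stand at (317,250). The red tube's mouth is at (178,240) with a pepper mill behind it, and the green look-alike is at (384,250). In the top view the handle is at (352,299), the stand at (348,302), the red mouth at (470,196) and the red tube's foot at (450,212).

```bash
cat > m.py <<'E'
from h import *
S={}
for n in('scene','top'):
    f=np.load(n+'.npz'); c=imaging.get_calibration(n); S[n]=(f['p'],f['d'],c,cloud(c,f['d']))
def fitc(x):
    (u,v),(a,b),_=cv2.fitEllipse(x.astype(np.float32)); return u,v,a,b
p,d,c,W=S['top']; hsv=cv2.cvtColor(p,cv2.COLOR_RGB2HSV)
def comp(mask,seed):
    n,l=cv2.connectedComponents(mask.astype(np.uint8)); return l==l[seed[1],seed[0]]
def st(n,m,W):
    X=W[m]; X=X[np.isfinite(X).all(1)]; print(n,len(X),'med',np.median(X,0).round(4),'lo',np.percentile(X,3,0).round(4),'hi',np.percentile(X,97,0).round(4))
v,u=np.mgrid[:480,:640]
# handle top by height
m=(W[...,2]>.12)&(abs(u-352)<25)&(abs(v-299)<25); st('handle',m,W); print('px',u[m].mean(),v[m].mean())
z=np.median(W[m][:,2]); print('z med top',z,'ray',atz(c,u[m].mean(),v[m].mean(),.18))
m=(abs(W[...,2]-.07)<.012)&(abs(u-348)<40)&(abs(v-302)<40); st('stand top',m,W)
(uc,vc),r=cv2.minEnclosingCircle(np.argwhere(m)[:,::-1].astype(np.float32)); print('stand circ',uc,vc,r,atz(c,uc,vc,.07))
red=((hsv[...,0]<6)|(hsv[...,0]>174))&(hsv[...,1]>170)&(abs(u-465)<50)&(abs(v-200)<50)
m=red&(W[...,2]>.105); st('collar top',m,W)
q=np.argwhere(m)[:,::-1]; hull=cv2.convexHull(q.astype(np.int32)); print('fit',fitc(hull[:,0]))
e=fitc(hull[:,0]); print('mouth',atz(c,e[0],e[1],.12))
m=red&(W[...,2]<.108)&(np.hypot(u-466,v-196)<15); st('tokens',m,W)
p,d,c,W=S['scene']; hsv=cv2.cvtColor(p,cv2.COLOR_RGB2HSV)
m=(W[...,2]>.125)&(W[...,2]<.25)&(abs(u-316)<16)&(abs(v-194)<25); st('sc handle',m,W); print(v[m].min(),v[m].max(),u[m].min(),u[m].max())
for vv in range(178,270,8):
    mm=(abs(u-316)<30)&(v==vv)&(p.sum(2)<150); 
    print(vv,u[mm].min() if mm.any() else 0,u[mm].max() if mm.any() else 0)
red=((hsv[...,0]<6)|(hsv[...,0]>174))&(hsv[...,1]>150)&(abs(u-178)<30)&(abs(v-250)<35); st('sc red',red,W)
st('sc collar',red&(W[...,2]>.1),W)
E
python3 m.py
python3 - <<'E'
import cv2
a=cv2.imread('pics/scene1.png')[160:330,120:420]; b=cv2.imread('pics/top1.png')[150:350,310:530]
a=cv2.resize(a,None,fx=2.6,fy=2.6,interpolation=2); cv2.imwrite('pics/c1.png',cv2.convertScaleAbs(a,alpha=1.8))
E
```

```text
handle 614 med [ 0.4492 -0.0516  0.1799] lo [ 0.4352 -0.0664  0.1708] hi [ 0.4638 -0.0374  0.1824]
px 351.7524429967427 299.10912052117266
z med top 0.17990649638524836 ray [ 0.44995296 -0.05230661  0.18      ]
stand top 1363 med [ 0.4497 -0.0534  0.0701] lo [ 0.4192 -0.086   0.0676] hi [ 0.4832 -0.0225  0.0723]
stand circ 349.052490234375 300.9337158203125 26.232501983642578 [ 0.45064352 -0.05440033  0.07      ]
collar top 304 med [ 0.579  -0.1932  0.12  ] lo [ 0.5618 -0.2378  0.1105] hi [ 0.6209 -0.1782  0.1235]
fit (469.6249694824219, 198.02430725097656, 46.37888717651367, 53.79612731933594)
mouth [ 0.58763701 -0.20718504  0.12      ]
tokens 598 med [ 0.5956 -0.2102  0.0975] lo [ 0.5782 -0.2265  0.0954] hi [ 0.6115 -0.1941  0.0997]
sc handle 814 med [ 0.462  -0.0485  0.1633] lo [ 0.4429 -0.0657  0.1281] hi [ 0.4677 -0.0381  0.1819]
174 215 305 326
178 306 324
186 306 326
194 306 326
202 306 326
210 308 323
218 310 322
226 311 322
234 307 324
242 303 328
250 295 337
258 295 337
266 294 338
sc red 804 med [ 0.6004 -0.2031  0.1119] lo [ 0.4949 -0.2555  0.0268] hi [ 0.6244 -0.1794  0.1222]
sc collar 575 med [ 0.6108 -0.1935  0.1165] lo [ 0.5653 -0.2366  0.1054] hi [ 0.6246 -0.1792  0.1224]
```

View pics/c1.png

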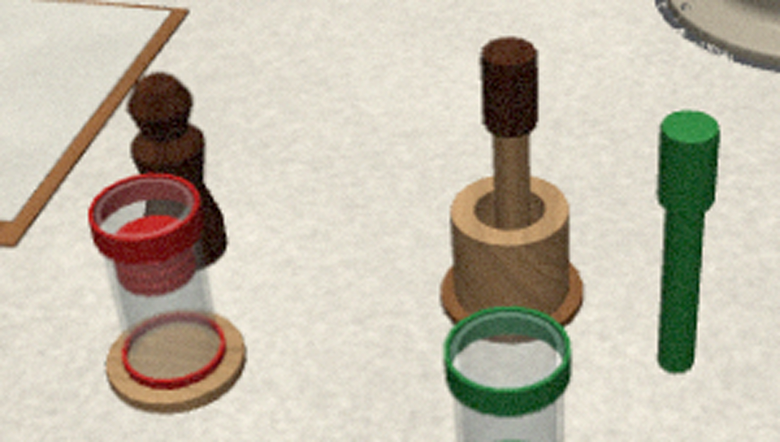

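```bash
cat > plan.py <<'E'
from h import *
from scipy.spatial.transform import Rotation as Ro
def pose():
    s=telemetry.get_state(); q=s['eef_rot']; return np.array(s['eef_pos']),Ro.from_quat([q[1],q[2],q[3],q[0]])
def run(p,R,rows):
    for r in np.array(rows,float).reshape(-1,6):
        p=p+R.apply(r[:3]*.05); R=R*Ro.from_rotvec(np.radians(5)*r[3:])
    return p,R
def show(p,R):
    y=R.apply([0,1,0]); print(p.round(4),'r',np.hypot(*p[:2]).round(3),'az',np.degrees(np.arctan2(p[1],p[0])).round(1),'yaw y',np.degrees(np.arctan2(y[1],y[0])).round(2),'zaxis',R.apply([0,0,1]).round(4))
def local(target):  # units in tool axes
    p,R=pose(); return (R.inv().apply(np.array(target)-p)/.05).round(3)
E
python3 - <<'E'
from plan import *
p,R=pose(); show(p,R)
a=[-1,-.6,-.25,0,0,.9]; 
for k in range(8):
    p,R=run(p,R,a); show(p,R)
b=[-.87,-.1,0,0,0,1]
for k in range(8):
    p,R=run(p,R,b); show(p,R)
E
```

```text
[0.2639 0.6747 0.1919] r 0.725 az 68.6 yaw y 68.64 zaxis [-4.0e-04 -1.4e-03 -1.0e+00]
[0.2995 0.6286 0.2044] r 0.696 az 64.5 yaw y 64.14 zaxis [-4.0e-04 -1.4e-03 -1.0e+00]
[0.3315 0.5798 0.217 ] r 0.668 az 60.2 yaw y 59.64 zaxis [-4.0e-04 -1.4e-03 -1.0e+00]
[0.3595 0.5287 0.2295] r 0.639 az 55.8 yaw y 55.14 zaxis [-4.0e-04 -1.4e-03 -1.0e+00]
[0.3833 0.4755 0.2421] r 0.611 az 51.1 yaw y 50.64 zaxis [-4.0e-04 -1.4e-03 -1.0e+00]
[0.403  0.4206 0.2547] r 0.583 az 46.2 yaw y 46.14 zaxis [-4.0e-04 -1.4e-03 -1.0e+00]
[0.4183 0.3644 0.2672] r 0.555 az 41.1 yaw y 41.64 zaxis [-4.0e-04 -1.4e-03 -1.0e+00]
[0.4291 0.3071 0.2798] r 0.528 az 35.6 yaw y 37.14 zaxis [-4.0e-04 -1.4e-03 -1.0e+00]
[0.4354 0.2491 0.2924] r 0.502 az 29.8 yaw y 32.64 zaxis [-4.0e-04 -1.4e-03 -1.0e+00]
[0.4546 0.2098 0.2924] r 0.501 az 24.8 yaw y 27.64 zaxis [-4.0e-04 -1.4e-03 -1.0e+00]
[0.4704 0.169  0.2925] r 0.5 az 19.8 yaw y 22.64 zaxis [-4.0e-04 -1.4e-03 -1.0e+00]
[0.4825 0.1269 0.2925] r 0.499 az 14.7 yaw y 17.64 zaxis [-4.0e-04 -1.4e-03 -1.0e+00]
[0.4909 0.0839 0.2926] r 0.498 az 9.7 yaw y 12.64 zaxis [-4.0e-04 -1.4e-03 -1.0e+00]
[0.4956 0.0404 0.2927] r 0.497 az 4.7 yaw y 7.64 zaxis [-4.0e-04 -1.4e-03 -1.0e+00]
[ 0.4964 -0.0034  0.2927] r 0.496 az -0.4 yaw y 2.64 zaxis [-4.0e-04 -1.4e-03 -1.0e+00]
[ 0.4934 -0.0471  0.2928] r 0.496 az -5.5 yaw y -2.36 zaxis [-4.0e-04 -1.4e-03 -1.0e+00]
[ 0.4866 -0.0903  0.2928] r 0.495 az -10.5 yaw y -7.36 zaxis [-4.0e-04 -1.4e-03 -1.0e+00]
```

Emit:
step_arm(deltas=[-0.9,-0.6,-0.25,0,0,0.9,-0.9,-0.6,-0.25,0,0,0.9,-0.9,-0.6,-0.25,0,0,0.9,-0.9,-0.6,-0.25,0,0,0.9,-0.9,-0.6,-0.25,0,0,0.9,-0.9,-0.6,-0.25,0,0,0.9,-0.9,-0.6,-0.25,0,0,0.9,-0.9,-0.6,-0.25,0,0,0.9])

```text
time: 1.1
eef_pos: [0.4042, 0.2712, 0.2929]
eef_rot: [0.0, 0.481, 0.877, -0.0]
force: [1.2, -1.0, -1.0]
opening: 0.0856
```

Emit:
step_arm(deltas=[-0.9,-0.1,0,0,0,1,-0.9,-0.1,0,0,0,1,-0.9,-0.1,0,0,0,1,-0.9,-0.1,0,0,0,1,-0.9,-0.1,0,0,0,1,-0.9,-0.1,0,0,0,1,-0.5,0,0,0,0,0.5,0,0,0,0,0,0])

```text
time: 2.1
eef_pos: [0.4692, -0.0138, 0.2927]
eef_rot: [0.0, 0.707, 0.707, -0.0]
force: [0.3, 1.1, -0.2]
opening: 0.0852
```

```bash
python3 - <<'E'
from plan import *
show(*pose()); print(local([.450,-.0525,.292]))
p,d,c=grab('wrist','w1.png'); np.savez('w1.npz',p=p,d=d); print(proj(c,np.array([.45,-.052,.18])),proj(c,np.array([.594,-.208,.12])))
E
```

```text
[ 0.4692 -0.0138  0.2927] r 0.469 az -1.7 yaw y 0.0 zaxis [-0.e+00 -1.e-04 -1.e+00]
[-0.773 -0.385  0.014]
[290.1597836  260.78681796] [416.77327991 363.68918579]
```

View pics/w1.png

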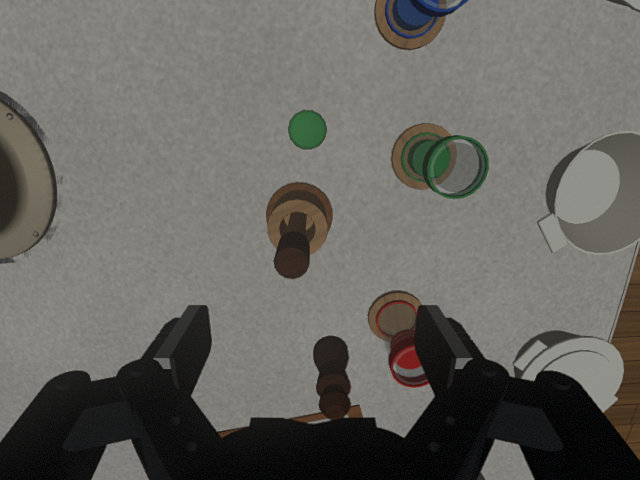

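The wrist view shows the handle top at (292,262), where (290,261) was predicted. The red mouth is at about (411,361), partly behind the finger, where (417,364) was predicted. I'll check the wrist depth and triangulate.

```bash
python3 - <<'E'
from plan import *
c=imaging.get_calibration('wrist'); f=np.load('w1.npz'); W=cloud(c,f['d']); v,u=np.mgrid[:480,:640]
m=(abs(u-292)<22)&(abs(v-262)<22)&(abs(W[...,2]-.18)<.006); (a,b),r=cv2.minEnclosingCircle(np.argwhere(m)[:,::-1].astype(np.float32)); print('handle',np.median(W[m],0),a,b,atz(c,a,b,.18))
m=(abs(u-300)<40)&(abs(v-225)<45)&(abs(W[...,2]-.07)<.004); print('stand',(np.percentile(W[m],2,0)+np.percentile(W[m],98,0))/2, np.percentile(W[m],98,0)-np.percentile(W[m],2,0))
def tri(c1,p1,c2,p2):
    A=[];B=[]
    for c,p in((c1,p1),(c2,p2)):
        R=np.array(c['R']);o=-R.T@np.array(c['t']);w=R.T@ray(c,*p);w/=np.linalg.norm(w);P=np.eye(3)-np.outer(w,w);A.append(P);B.append(P@o)
    return np.linalg.solve(sum(A),sum(B))
t=imaging.get_calibration('top'); print('tri handle',tri(t,(351.75,299.1),c,(a,b)))
f=np.load('top.npz'); W=cloud(t,f['d']); hsv=cv2.cvtColor(f['p'],cv2.COLOR_RGB2HSV)
m=((hsv[...,0]<6)|(hsv[...,0]>174))&(hsv[...,1]>150)&(abs(u-470)<27)&(abs(v-195)<27)&(W[...,2]>.112)
q=cv2.convexHull(np.argwhere(m)[:,::-1].astype(np.int32)); M=cv2.minEnclosingCircle(q.astype(np.float32)); print('mouth top',M,atz(t,*M[0],.12))
print(local([.450,-.0525,.136]))
E
```

```text
handle [ 0.45095467 -0.0508051   0.17982497] 291.2934265136719 261.03668212890625 [ 0.45115647 -0.05073106  0.18      ]
stand [ 0.45159156 -0.04911956  0.0695421 ] [0.06613523 0.05825238 0.0042678 ]
tri handle [ 0.45048125 -0.05266412  0.17494836]
mouth top ((470.4835510253906, 195.9356231689453), 24.25406837463379) [ 0.59046949 -0.2083516   0.12      ]
[-0.802 -0.389  3.132]
```

Emit:
step_arm(deltas=[-0.38,-0.19,0,0,0,0,-0.38,-0.19,0,0,0,0,0,0,0.6,0,0,0,0,0,0.7,0,0,0,0,0,0.7,0,0,0,0,0,0.7,0,0,0,0,0,0.43,0,0,0,0,0,0,0,0,0], claw=85)

```text
time: 3.15
eef_pos: [0.4491, -0.0513, 0.1353]
eef_rot: [-0.001, 0.706, 0.708, -0.001]
force: [-0.1, -0.2, 0.9]
opening: 0.085
```

Emit:
step_arm(deltas=[0,0,0,0,0,0,0,0,0,0,0,0,0,0,0,0,0,0,0,0,0,0,0,0,0,0,0,0,0,0,0,0,0,0,0,0,0,0,0,0,0,0,0,0,0,0,0,0], claw=20, newtons=80)

```text
time: 4.15
eef_pos: [0.4515, -0.0508, 0.1374]
eef_rot: [0.001, 0.706, 0.708, 0.001]
force: [-0.5, -0.5, 13.3]
opening: 0.0269
```

The opening reads 26.9 mm against a 32 mm handle, so I'll look before lifting.

```bash
python3 - <<'E'
from plan import *
s=telemetry.get_state(); print(s['opening'],s['force'],s['eef_pos'])
p,d,c=grab('scene'); q,d2,c2=grab('wrist')
a=cv2.resize(p[100:300,230:410],None,fx=2.2,fy=2.2,interpolation=2); b=cv2.resize(q[200:480,120:520],None,fx=1.0,fy=1.0)
im=np.zeros((440,800,3),np.uint8); im[:440,:396]=a; im[:280,400:800]=b
cv2.imwrite('pics/g1.png',cv2.convertScaleAbs(im[:,:,::-1],alpha=1.8))
E
```

```text
0.026863939175702622 [-0.49024438 -0.54950419 13.29730661] [ 0.45149834 -0.05078837  0.13741555]
```

View pics/g1.png

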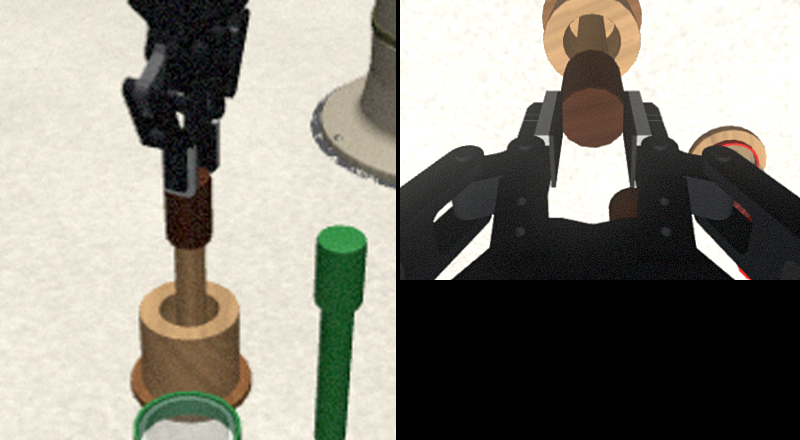

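```bash
python3 - <<'E'
from plan import *
p,d,c=grab('scene'); W=cloud(c,d)
for X in ([.468,-.051,.137],[.468,-.051,.15],[.468,-.051,.165],[.466,-.051,.18],[.466,-.051,.13]): print(X,proj(c,np.array(X)))
for v in range(150,250,5): print(v,p[v,312],W[v,312].round(4), p[v,320],W[v,320].round(4))
q,d2,c2=grab('wrist'); W2=cloud(c2,d2); m=(np.mgrid[:480,:640][1]>280)&(np.mgrid[:480,:640][1]<345)&(np.mgrid[:480,:640][0]>250)&(np.mgrid[:480,:640][0]<345)&(abs(W2[...,2]-.17)<.03)
print(np.percentile(W2[m],[5,25,50,75,95],0).round(4)); print(W2[310,314],W2[310,270],W2[310,358])
E
```

```text
[0.468, -0.051, 0.137] [312.27937453 210.39958185]
[0.468, -0.051, 0.15] [312.06647729 203.00197772]
[0.468, -0.051, 0.165] [311.81711681 194.30050347]
[0.466, -0.051, 0.18] [312.18531869 184.74343916]
[0.466, -0.051, 0.13] [312.99138651 213.62668932]
150 [14 17 15] [ 0.4769 -0.0443  0.2427] [11  4 12] [ 0.4731 -0.0341  0.2431]
155 [123 121 113] [ 0.0962 -0.2386  0.0009] [0 0 0] [ 0.4381 -0.0514  0.2141]
160 [10  7 12] [ 0.489  -0.0385  0.2349] [11 12 13] [ 0.4381 -0.0516  0.2059]
165 [16 13 13] [ 0.4929 -0.0367  0.2297] [ 8  9 12] [ 0.4393 -0.0511  0.1984]
170 [10  6  8] [ 0.4775 -0.0448  0.2118] [20 17 17] [ 0.4396 -0.0511  0.1902]
175 [10 10 14] [ 0.4788 -0.0443  0.2047] [25 16 15] [ 0.4376 -0.0522  0.1804]
180 [19 23 19] [ 0.4799 -0.044   0.1973] [42 29 18] [ 0.4537 -0.0445  0.1827]
185 [4 1 4] [ 0.4797 -0.0443  0.189 ] [25 14  7] [ 0.4611 -0.041   0.1793]
190 [26 11  5] [ 0.4693 -0.0498  0.1734] [27 15  8] [ 0.4625 -0.0404  0.1719]
195 [26 15  5] [ 0.4665 -0.0515  0.1628] [20 11  9] [ 0.4615 -0.0411  0.1626]
200 [33 21 15] [ 0.467  -0.0515  0.1545] [27 19 17] [ 0.4624 -0.0408  0
[... 258 characters left out ...]
0.4615 -0.0553  0.1144] [61 50 37] [ 0.4561 -0.0446  0.114 ]
225 [56 44 30] [ 0.4614 -0.0556  0.105 ] [58 43 27] [ 0.4568 -0.0444  0.1053]
230 [57 42 32] [ 0.4629 -0.0551  0.0968] [57 41 27] [ 0.4561 -0.0449  0.0953]
235 [60 46 30] [ 0.4601 -0.0568  0.0849] [57 43 30] [ 0.4565 -0.0449  0.0861]
240 [53 42 27] [ 0.4605 -0.0568  0.0755] [57 46 33] [ 0.4567 -0.0449  0.0766]
245 [56 45 31] [ 0.4621 -0.0563  0.0671] [59 45 31] [ 0.4576 -0.0447  0.0676]
[[ 0.4391 -0.0639  0.147 ]
 [ 0.4451 -0.0553  0.1691]
 [ 0.4514 -0.0462  0.1796]
 [ 0.458  -0.0408  0.1803]
 [ 0.464  -0.0385  0.1811]]
[ 0.45227279 -0.04960245  0.17998483] [ 0.43526635 -0.03992243  0.19713355] [ 0.46895048 -0.03988805  0.1970705 ]
```

```bash
python3 - <<'E'
from plan import *
s=telemetry.get_state(); print(s['time'],s['opening'],s['force'],s['wrist_torque'],s['eef_pos'])
p0,R0=pose()
q,d2,c2=grab('wrist'); W2=cloud(c2,d2); T=R0.inv().apply((W2-p0).reshape(-1,3)).reshape(W2.shape)
print('cam in tool',R0.inv().apply(-np.array(c2['R']).T@np.array(c2['t'])-p0))
for v in (285,295,305,320,340,360,380):
    print(v,[(u,tuple((T[v,u]*1000).round(0).astype(int)),int(q[v,u].sum())) for u in (240,255,262,270,276,360,370,380)])
im=cv2.resize(q[230:430,180:460],None,fx=2.8,fy=2.8,interpolation=2); cv2.imwrite('pics/g2.png',cv2.convertScaleAbs(im[:,:,::-1],alpha=2))
s=telemetry.get_state(); print(s['time'],s['opening'])
E
```

```text
4.35 0.026746715994475093 [-1.59047979  0.22851335 13.07443333] [-0.01457918  0.35812995  0.01094055] [ 0.45151428 -0.05074322  0.1374158 ]
cam in tool [ 8.00397104e-02  1.91595365e-05 -1.81259647e-01]
285 [(240, (np.int64(-73), np.int64(-70), np.int64(136)), 433), (255, (np.int64(-73), np.int64(-56), np.int64(136)), 426), (262, (np.int64(-74), np.int64(-49), np.int64(137)), 420), (270, (np.int64(-73), np.int64(-41), np.int64(137)), 419), (276, (np.int64(-74), np.int64(-35), np.int64(138)), 425), (360, (np.int64(-74), np.int64(47), np.int64(139)), 431), (370, (np.int64(-74), np.int64(57), np.int64(138)), 430), (380, (np.int64(-73), np.int64(66), np.int64(137)), 417)]
295 [(240, (np.int64(-84), np.int64(-71), np.int64(137)), 428), (255, (np.int64(-84), np.int64(-56), np.int64(136)), 431), (262, (np.int64(-84), np.int64(-49), np.int64(136)), 433), (270, (np.int64(11), np.int64(-17), np.int64(-48)), 154), (276, (np.int64(11), np.int64(-15), np.int64(-48)), 150), (360, (np.int64(11), np.int64(20), np.int64(-47)), 229), (370, (np.int64(-84), np.int64(57), np.int64(137)), 413), (380, (np.i
[... 1680 characters left out ...]
(-3), np.int64(-13), np.int64(-71)), 72), (360, (np.int64(9), np.int64(15), np.int64(-88)), 74), (370, (np.int64(12), np.int64(17), np.int64(-92)), 64), (380, (np.int64(12), np.int64(20), np.int64(-92)), 67)]
380 [(240, (np.int64(17), np.int64(-18), np.int64(-106)), 60), (255, (np.int64(17), np.int64(-15), np.int64(-106)), 70), (262, (np.int64(17), np.int64(-13), np.int64(-106)), 83), (270, (np.int64(-7), np.int64(-15), np.int64(-77)), 148), (276, (np.int64(-187), np.int64(-39), np.int64(137)), 209), (360, (np.int64(17), np.int64(12), np.int64(-106)), 65), (370, (np.int64(17), np.int64(15), np.int64(-106)), 58), (380, (np.int64(17), np.int64(17), np.int64(-106)), 62)]
4.4 0.02677162059064373
```

View pics/g2.png

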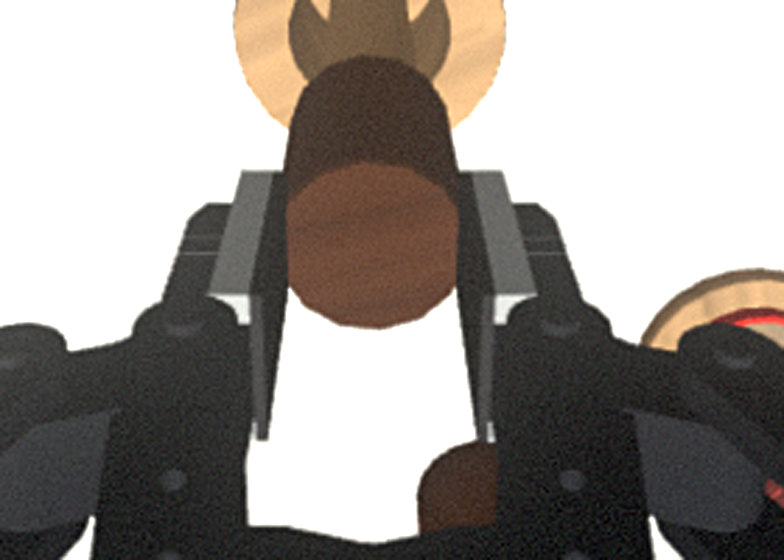

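```bash
python3 - <<'E'
from plan import *
p0,R0=pose(); q,d,c=grab('wrist'); T=R0.inv().apply((cloud(c,d)-p0).reshape(-1,3)).reshape(480,640,3)*1000
for v in (405,415,425,440,460,475): print(v,[tuple(T[v,u].round(0).astype(int).tolist()) for u in (290,310,320,330)])
m=(d>.02)&(T[...,2]<20)&(abs(T[...,1])<80); print('handle?',np.percentile(T[m&(abs(T[...,1])<9)],[0,1,5],0).round(0))
print('fwd-most finger pts',[ (s,np.percentile(T[m&(s*T[...,1]>14)&(abs(T[...,0])<25)][:,2],[98,99.5,100]).round(0)) for s in(-1,1)])
# first wrist image, open fingers
f=np.load('w1.npz'); c1=c; X=cv2.undistortPoints(np.stack(np.mgrid[:480,:640][::-1],-1).reshape(-1,1,2).astype(float),np.array(c['intrinsics']),np.array([c['k1'],0,0,0.])).reshape(480,640,2)
Rc=R0.inv().as_matrix()@np.array(c['R']).T; tc=R0.inv().apply(-np.array(c['R']).T@np.array(c['t'])-p0)
T1=(np.dstack([X,np.ones((480,640))])*f['d'][...,None])@Rc.T+tc; T1*=1000
for v,u in((310,200),(320,190),(345,205),(310,430),(360,170),(380,170)): print('open',v,u,T1[v,u].round(0))
E
```

```text
405 [(-221, -24, 136), (-221, -2, 136), (-222, 9, 137), (-214, 20, 128)]
415 [(-235, -25, 136), (-236, -2, 137), (-235, 9, 136), (-217, 19, 117)]
425 [(11, -5, -115), (10, 0, -114), (10, 2, -114), (10, 4, -114)]
440 [(11, -5, -120), (12, 0, -120), (12, 2, -120), (10, 4, -119)]
460 [(12, -5, -125), (11, 0, -124), (11, 2, -125), (11, 4, -124)]
475 [(12, -4, -129), (11, 0, -128), (11, 2, -128), (10, 4, -127)]
handle? [[ -19.   -9. -137.]
 [ -16.   -9. -134.]
 [ -10.   -8. -128.]]
fwd-most finger pts [(-1, array([-57., -47.,   3.])), (1, array([-57., -47.,   3.]))]
open 310 200 [ 11. -43. -60.]
open 320 190 [ 10. -45. -66.]
open 345 205 [ -5. -43. -60.]
open 310 430 [ 11.  45. -61.]
open 360 170 [  9. -44. -88.]
open 380 170 [  11.  -40. -100.]
```

The reported TCP lies about 45 mm beyond the real fingertips. Both the wrist and scene depth put the tips near z ≈ 0.184 while the state says 0.137, so the fingers closed on top of the handle. I'll open them, go 46 mm lower and grip again.

Emit:
step_arm(deltas=[0,0,-0.1,0,0,0,0,0,0,0,0,0,0,0,0,0,0,0,0,0,0,0,0,0,0,0,0,0,0,0,0,0,0,0,0,0,0,0,0,0,0,0,0,0,0,0,0,0], claw=85)

```text
time: 5.45
eef_pos: [0.4504, -0.0507, 0.1412]
eef_rot: [0.0, 0.706, 0.708, -0.0]
force: [0.9, -1.1, 0.6]
opening: 0.0852
```

```bash
python3 - <<'E'
from plan import *
s=telemetry.get_state(); print(s['opening'],s['force'])
p0,R0=pose(); show(p0,R0); q,d,c=grab('wrist'); W=cloud(c,d); v,u=np.mgrid[:480,:640]
m=(abs(W[...,2]-.18)<.005)&(abs(u-315)<60)&(abs(v-310)<60)&(q[...,0]>q[...,2].astype(int)+8); (a,b),r=cv2.minEnclosingCircle(np.argwhere(m)[:,::-1].astype(np.float32)); X=np.median(W[m],0); print('handle top',X,np.ptp(W[m],0),a,b,r,atz(c,a,b,.18)); print(local(atz(c,a,b,.18)))
t,d,c=grab('top'); W=cloud(c,d); m=(abs(W[...,2]-.18)<.006)&(abs(u-352)<25)&(abs(v-299)<25); print('top view',m.sum(),np.median(W[m],0) if m.any() else '')
E
```

```text
0.08523647645921016 [ 0.90445631 -1.14276363  0.60259648]
[ 0.4504 -0.0507  0.1412] r 0.453 az -6.4 yaw y 0.14 zaxis [ 0. -0. -1.]
handle top [ 0.45081979 -0.05164984  0.18001765] [0.03099039 0.03210151 0.00709516] 312.5869445800781 309.2018737792969 34.65705871582031 [ 0.45068531 -0.05127896  0.18      ]
[-0.011  0.005 -0.776]
top view 0
```

Emit:
step_arm(deltas=[0,0,0.25,0,0,0,0,0,0.25,0,0,0,0,0,0.25,0,0,0,0,0,0.25,0,0,0,0,0,0,0,0,0,0,0,0,0,0,0,0,0,0,0,0,0,0,0,0,0,0,0])

```text
time: 6.55
eef_pos: [0.4506, -0.0507, 0.0915]
eef_rot: [0.0, 0.706, 0.708, 0.0]
force: [-0.4, 0.8, 0.5]
opening: 0.0848
```

Emit:
step_arm(deltas=[0,0,0,0,0,0,0,0,0,0,0,0,0,0,0,0,0,0,0,0,0,0,0,0,0,0,0,0,0,0,0,0,0,0,0,0,0,0,0,0,0,0,0,0,0,0,0,0], claw=20, newtons=80)

```text
time: 7.55
eef_pos: [0.4506, -0.0508, 0.0915]
eef_rot: [0.0, 0.706, 0.708, 0.0]
force: [-0.3, 0.1, 6.0]
opening: 0.0304
```

Emit:
step_arm(deltas=[0,0,-0.2,0,0,0,0,0,-0.4,0,0,0,0,0,-0.5,0,0,0,0,0,-0.5,0,0,0,0,0,-0.5,0,0,0,0,0,-0.5,0,0,0,0,0,-0.3,0,0,0,0,0,0,0,0,0])

```text
time: 8.55
eef_pos: [0.4508, -0.0507, 0.2373]
eef_rot: [0.001, 0.706, 0.708, 0.001]
force: [-0.1, 0.4, -1.0]
opening: 0.0303
```

```bash
python3 - <<'E'
from plan import *
show(*pose()); s=telemetry.get_state(); print(s['opening'],s['force'])
p,d,c=grab('scene'); W=cloud(c,d)
a=p[60:330,120:420]; cv2.imwrite('pics/l1.png',cv2.convertScaleAbs(cv2.resize(a,None,fx=2.2,fy=2.2)[:,:,::-1],alpha=1.8))
print('pred end/top',proj(c,np.array([.4506,-.0508,.150])),proj(c,np.array([.4506,-.0508,.27])))
q,d,c=grab('top'); W=cloud(c,d); v,u=np.mgrid[:480,:640]
m=(abs(W[...,2]-.07)<.004)&(abs(u-348)<40)&(abs(v-302)<40); hull=cv2.convexHull(np.argwhere(m)[:,::-1].astype(np.int32)); M=cv2.minEnclosingCircle(hull.astype(np.float32)); print('stand',m.sum(),M,atz(c,*M[0],.07))
hsv=cv2.cvtColor(q,cv2.COLOR_RGB2HSV)
m=((hsv[...,0]<6)|(hsv[...,0]>174))&(hsv[...,1]>150)&(abs(u-470)<28)&(abs(v-195)<28)&(W[...,2]>.112)
X=W[m]; A=np.c_[2*X[:,:2],np.ones(len(X))]; k=np.linalg.lstsq(A,(X[:,:2]**2).sum(1),rcond=None)[0]; print('mouth circ',k[:2],np.sqrt(k[2]+k[:2]@k[:2]),X[:,2].mean())
E
```

```text
[ 0.4508 -0.0507  0.2373] r 0.454 az -6.4 yaw y 0.15 zaxis [ 2.3e-03  5.0e-04 -1.0e+00]
0.03032206911927929 [-0.10200582  0.37959551 -1.02385588]
pred end/top [317.4053264  197.09470942] [315.79988835 122.96211518]Traceback (most recent call last):
  File "<stdin>", line 7, in <module>
AttributeError: 'NoneType' object has no attribute 'astype'
```

View pics/l1.png

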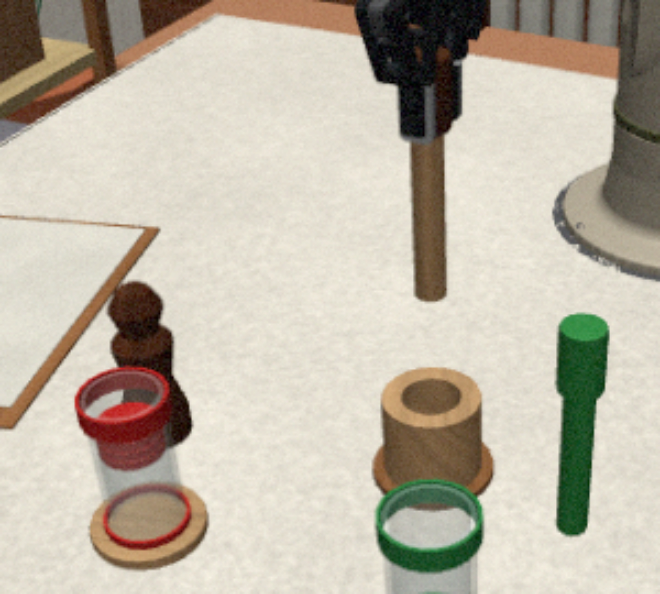

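The rod hangs upright in the grip, its end at about scene pixel (315,195) against a predicted (317,197). The stand bore is empty. The tokens are visibly high in the red tube.

```bash
python3 - <<'E'
from plan import *
v,u=np.mgrid[:480,:640]
def circ(X):
    A=np.c_[2*X[:,:2],np.ones(len(X))]; k=np.linalg.lstsq(A,(X[:,:2]**2).sum(1),rcond=None)[0]; return k[:2].round(4),np.sqrt(k[2]+k[:2]@k[:2]).round(4),X[:,2].mean().round(4),len(X)
q,d,c=grab('top')
for n,f in (('now',(q,d)),('first',(np.load('top.npz')['p'],np.load('top.npz')['d']))):
    q,d=f; W=cloud(c,d); hsv=cv2.cvtColor(q,cv2.COLOR_RGB2HSV)
    m=((hsv[...,0]<6)|(hsv[...,0]>174))&(hsv[...,1]>120)&(abs(u-470)<28)&(abs(v-195)<28)
    print(n,'mouth',circ(W[m&(W[...,2]>.114)&(W[...,2]<.126)]))
    q2=np.argwhere(m)[:,::-1].astype(np.int32); Z=np.array([atz(c,a[0],a[1],.12) for a in cv2.convexHull(q2)[:,0]]); print('hull at z.12',circ(Z))
W=cloud(c,np.load('top.npz')['d']); m=(abs(W[...,2]-.07)<.004)&(abs(u-348)<40)&(abs(v-302)<40)
Z=np.array([atz(c,a[0],a[1],.07) for a in cv2.convexHull(np.argwhere(m)[:,::-1].astype(np.int32))[:,0]]); print('stand',circ(Z))
p,d,c=grab('scene'); W=cloud(c,d); hsv=cv2.cvtColor(p,cv2.COLOR_RGB2HSV)
m=(abs(W[...,2]-.07)<.004)&(abs(u-317)<30)&(abs(v-245)<40); X=W[m]; print('scene stand',circ(X),(X.min(0)+X.max(0))/2)
m=((hsv[...,0]<6)|(hsv[...,0]>174))&(hsv[...,1]>120)&(abs(u-178)<28)&(abs(v-245)<30); 
Z=np.array([atz(c,a[0],a[1],.12) for a in cv2.convexHull(np.argwhere(m&(v<245))[:,::-1].astype(np.int32))[:,0] if a[1]<240]); print('scene mouth far rim',circ(Z))
E
```

```text
now mouth (array([0., 0.]), np.float64(0.0), np.float64(nan), 0)<stdin>:4: RuntimeWarning: Mean of empty slice.
  ret = ret.dtype.type(ret / rcount)
Traceback (most recent call last):
TypeError: 'NoneType' object is not subscriptable
```

```bash
python3 - <<'E'
from plan import *
v,u=np.mgrid[:480,:640]
def circ(X):
    A=np.c_[2*X[:,:2],np.ones(len(X))]; k=np.linalg.lstsq(A,(X[:,:2]**2).sum(1),rcond=None)[0]; return k[:2].round(4),np.sqrt(k[2]+k[:2]@k[:2]).round(4),X[:,2].mean().round(4),len(X)
hull=lambda m:cv2.convexHull(np.argwhere(m)[:,::-1].astype(np.int32))[:,0]
c=imaging.get_calibration('top'); f=np.load('top.npz'); q,d=f['p'],f['d']
W=cloud(c,d); hsv=cv2.cvtColor(q,cv2.COLOR_RGB2HSV)
m=((hsv[...,0]<6)|(hsv[...,0]>174))&(hsv[...,1]>120)&(abs(u-470)<28)&(abs(v-195)<28)
print('mouth',circ(W[m&(W[...,2]>.116)&(W[...,2]<.126)])); Z=np.array([atz(c,*a,.12) for a in hull(m)]); print('hull',circ(Z))
m=(abs(W[...,2]-.07)<.004)&(abs(u-348)<40)&(abs(v-302)<40); print('stand',circ(np.array([atz(c,*a,.07) for a in hull(m)])))
p,d,c=grab('scene'); W=cloud(c,d); hsv=cv2.cvtColor(p,cv2.COLOR_RGB2HSV)
m=(abs(W[...,2]-.07)<.004)&(abs(u-317)<30)&(abs(v-245)<40); X=W[m]; print('scene stand',circ(X),(X.min(0)+X.max(0))/2)
m=((hsv[...,0]<6)|(hsv[...,0]>174))&(hsv[...,1]>120)&(abs(u-178)<28)&(abs(v-245)<30)
print('scene far rim',circ(np.array([atz(c,*a,.12) for a in hull(m) if a[1]<240])))
p0,R0=pose(); print(local([.591,-.209,.238]))
E
```

```text
mouth (array([ 0.593 , -0.2094]), np.float64(0.0288), np.float64(0.1201), 434)
hull (array([ 0.5908, -0.2067]), np.float64(0.0324), np.float64(0.12), 25)
stand (array([ 0.451 , -0.0544]), np.float64(0.0355), np.float64(0.07), 33)
scene stand (array([ 0.4545, -0.0539]), np.float64(0.0295), np.float64(0.0704), 812) [ 0.45379317 -0.05546213  0.06999957]
scene far rim (array([ 0.5719, -0.2068]), np.float64(0.0407), np.float64(0.12), 6)
[-3.174  2.814 -0.051]
```

```bash
python3 - <<'E'
from plan import *
v,u=np.mgrid[:480,:640]
W=cloud(imaging.get_calibration('top'),np.load('top.npz')['d'])
m=(abs(u-505)<40)&(abs(v-271)<30)&(W[...,2]>.02)&(W[...,0]>.3); X=W[m]; print(len(X),np.percentile(X,[1,50,99],0).round(3)); h=X[X[:,2]>X[:,2].max()-.02]; print(h.mean(0))
E
```

```text
1793 [[ 0.433 -0.285  0.021]
 [ 0.493 -0.259  0.092]
 [ 0.52  -0.022  0.762]]
[ 0.43253921 -0.021829    0.76245049]
```

Emit:
step_arm(deltas=[-0.3,0.3,0,0,0,0,-0.5,0.45,0,0,0,0,-0.6,0.5,0,0,0,0,-0.6,0.5,0,0,0,0,-0.5,0.5,0,0,0,0,-0.4,0.4,0,0,0,0,-0.27,0.2,0,0,0,0,0,0,0,0,0,0])

```text
time: 9.75
eef_pos: [0.593, -0.2097, 0.2354]
eef_rot: [-0.0, 0.707, 0.707, -0.001]
force: [-0.2, 0.3, -0.6]
opening: 0.0302
```

```bash
python3 - <<'E'
from plan import *
show(*pose()); print(local([.593,-.209,.237])); s=telemetry.get_state(); print(s['opening'],s['force'])
p,d,c=grab('scene'); q,d2,c2=grab('wrist')
a=cv2.resize(p[80:330,100:280],None,fx=2.2,fy=2.2); b=q[130:480,120:520]
im=np.zeros((550,800,3),np.uint8); im[:,:396]=a; im[:350,400:]=b; cv2.imwrite('pics/t1.png',cv2.convertScaleAbs(im[:,:,::-1],alpha=1.7))
E
```

```text
[ 0.593  -0.2097  0.2354] r 0.629 az -19.5 yaw y 0.06 zaxis [-1.3e-03 -3.0e-04 -1.0e+00]
[ 0.014  0.001 -0.032]
0.030178768019714537 [-0.15571008  0.34606579 -0.6135106 ]
```

View pics/t1.png

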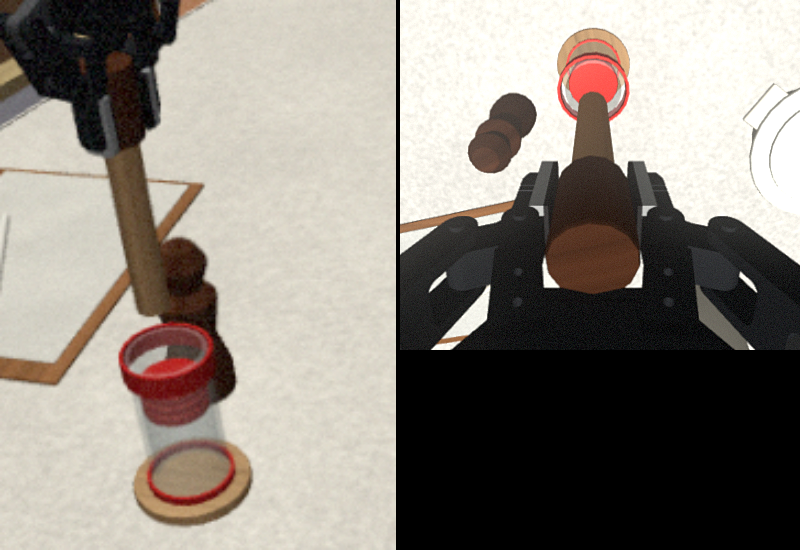

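The rod end is over the red mouth, at about (152,308) in the crop, roughly 3–4 mm towards −y. I'll nudge it and go down.

Emit:
step_arm(deltas=[0.05,0,0,0,0,0,0,0,0.15,0,0,0,0,0,0.2,0,0,0,0,0,0.2,0,0,0,0,0,0.2,0,0,0,0,0,0.2,0,0,0,0,0,0.05,0,0,0,0,0,0,0,0,0])

```text
time: 10.85
eef_pos: [0.5933, -0.2065, 0.1861]
eef_rot: [-0.0, 0.706, 0.708, -0.0]
force: [-0.3, 0.3, -1.0]
opening: 0.0305
```

Emit:
step_arm(deltas=[0,0,0.15,0,0,0,0,0,0.15,0,0,0,0,0,0.15,0,0,0,0,0,0.15,0,0,0,0,0,0.15,0,0,0,0,0,0.1,0,0,0,0,0,0.1,0,0,0,0,0,0,0,0,0])

```text
time: 11.85
eef_pos: [0.5935, -0.2064, 0.1385]
eef_rot: [0.0, 0.706, 0.708, 0.0]
force: [0.1, -0.2, -0.6]
opening: 0.0306
```

```bash
python3 - <<'E'
from plan import *
p,d,c=grab('scene')
a=cv2.resize(p[110:340,120:280],None,fx=2.6,fy=2.6,interpolation=2); cv2.imwrite('pics/t2.png',cv2.convertScaleAbs(a[:,:,::-1],alpha=1.8))
s=telemetry.get_state(); print(s['eef_pos'],s['force'])
E
```

```text
[ 0.59331049 -0.20634858  0.13852329] [ 0.64544778  0.11169787 -0.35920394]
```

View pics/t2.png

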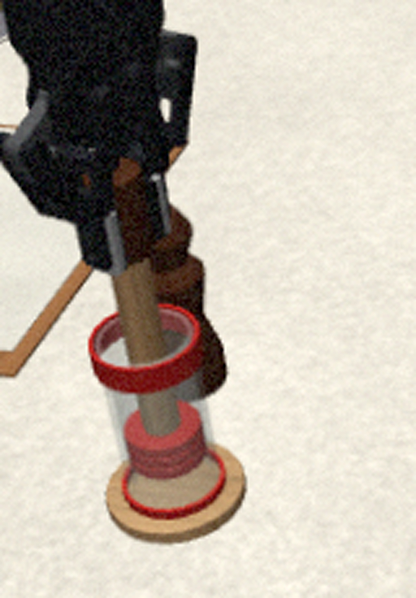

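The rod is inside the tube and has moved the tokens down, with roughly 24 mm left. I'll carry on to the stop and press.

Emit:
step_arm(deltas=[0,0,0.1,0,0,0,0,0,0.1,0,0,0,0,0,0.1,0,0,0,0,0,0.08,0,0,0,0,0,0.05,0,0,0,0,0,0.04,0,0,0,0,0,0.03,0,0,0,0,0,0,0,0,0])

```text
time: 12.9
eef_pos: [0.5937, -0.2068, 0.1154]
eef_rot: [0.001, 0.706, 0.708, 0.001]
force: [-3.2, 0.8, 18.8]
opening: 0.0304
```

Emit:
step_arm(deltas=[0,0,0.02,0,0,0,0,0,0.02,0,0,0,0,0,0,0,0,0,0,0,0,0,0,0,0,0,0,0,0,0,0,0,0,0,0,0,0,0,0,0,0,0,0,0,0,0,0,0])

```text
time: 13.9
eef_pos: [0.594, -0.2073, 0.1152]
eef_rot: [0.001, 0.706, 0.708, 0.001]
force: [-7.2, 1.9, 34.4]
opening: 0.0303
```

```bash
python3 - <<'E'
from plan import *
p,d,c=grab('scene')
a=cv2.resize(p[110:340,120:280],None,fx=2.6,fy=2.6,interpolation=2); cv2.imwrite('pics/t3.png',cv2.convertScaleAbs(a[:,:,::-1],alpha=1.8))
E
```

```text
(no output)
```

View pics/t3.png

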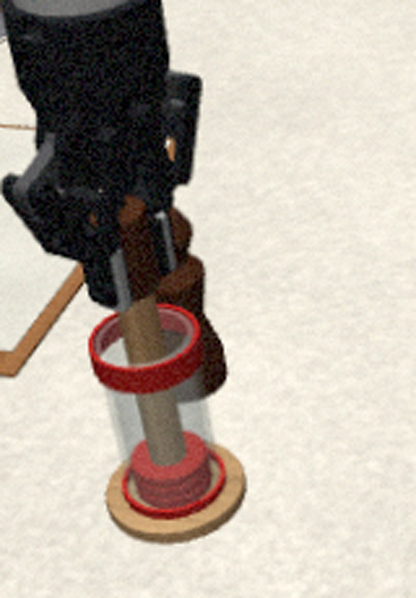

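The tokens are on the floor ring and the depth held under 34 N. Next I'll withdraw the rod and return it.

Emit:
step_arm(deltas=[0,0,-0.1,0,0,0,0,0,-0.3,0,0,0,0,0,-0.4,0,0,0,0,0,-0.4,0,0,0,0,0,-0.4,0,0,0,0,0,-0.4,0,0,0,0,0,-0.4,0,0,0,0,0,-0.2,0,0,0])

```text
time: 14.95
eef_pos: [0.5935, -0.2065, 0.2429]
eef_rot: [0.0, 0.706, 0.708, 0.0]
force: [0.4, -0.1, -1.1]
opening: 0.0303
```

```bash
python3 - <<'E'
from plan import *
show(*pose()); print(local([.4512,-.053,.2373]))
q,d,c=grab('wrist'); R=np.array(c['R'])
# rod-end position from wrist depth: points along shaft below fingers
p0,R0=pose(); T=R0.inv().apply((cloud(c,d)-p0).reshape(-1,3))*1000; m=(abs(T[:,1])<25)&(T[:,2]>0)&(T[:,2]<85)&(abs(T[:,0])<25); X=T[m]
for a in range(0,85,12):
    k=X[(X[:,2]>=a)&(X[:,2]<a+12)]; 
    if len(k)>20: print(a,len(k),'y mid',(np.percentile(k[:,1],2)+np.percentile(k[:,1],98))/2,'x near',np.percentile(k[:,0],98))
print('end z',np.percentile(X[:,2],99.5))
E
```

```text
[ 0.5935 -0.2065  0.2429] r 0.628 az -19.2 yaw y 0.14 zaxis [ 1.e-03 -3.e-04 -1.e+00]
[ 3.077 -2.839  0.108]
0 279 y mid 0.043121837350393655 x near 7.891016397243966
12 230 y mid 0.0056884990983059325 x near 7.895316077055894
24 207 y mid -0.011661423641274204 x near 7.7934140808669925
36 176 y mid -0.10398159620952985 x near 7.714007377985043
48 148 y mid -0.0909852790977741 x near 7.655567335232579
60 131 y mid 0.011166427099180254 x near 7.748325685813385
72 92 y mid -0.31184433908465525 x near 7.673578559122462
end z 81.07168460141625
```

Emit:
step_arm(deltas=[0.3,-0.3,0,0,0,0,0.5,-0.45,0,0,0,0,0.6,-0.5,0,0,0,0,0.6,-0.5,0,0,0,0,0.5,-0.5,0,0,0,0,0.4,-0.4,0,0,0,0,0.21,-0.2,0,0,0,0,0,0,0,0,0,0])

```text
time: 16.0
eef_pos: [0.4503, -0.0508, 0.2417]
eef_rot: [-0.0, 0.706, 0.708, 0.0]
force: [0.7, -0.9, -1.1]
opening: 0.0305
```

```bash
python3 - <<'E'
from plan import *
show(*pose()); print(local([.451,-.051,.0920]))
p,d,c=grab('scene'); W=cloud(c,d); v,u=np.mgrid[:480,:640]
m=(abs(W[...,2]-.07)<.003)&(abs(u-317)<30)&(abs(v-245)<40)&(p[...,0]>110); print('stand top px',u[m].min(),u[m].max(),v[m].min(),v[m].max(),'world mid',(W[m].min(0)+W[m].max(0))/2)
f=np.load('scene.npz'); 
m=(W[...,2]>.165)&(W[...,2]<.21)&(abs(u-316)<25)&(abs(W[...,0]-.45)<.05); X=W[m]; print('rod y mid',(np.percentile(X[:,1],2)+np.percentile(X[:,1],98))/2,'x near',np.percentile(X[:,0],97),len(X))
q,d,c=grab('wrist'); W=cloud(c,d); m=(abs(W[...,2]-.07)<.004)&(abs(W[...,0]-.45)<.05)&(abs(W[...,1]+.05)<.05); Z=W[m]; print('wrist stand',(np.percentile(Z,1,0)+np.percentile(Z,99,0))/2,np.percentile(Z,99,0)-np.percentile(Z,1,0),len(Z))
E
```

```text
[ 0.4503 -0.0508  0.2417] r 0.453 az -6.4 yaw y 0.22 zaxis [ 1.e-04  1.e-04 -1.e+00]
[-0.004  0.013  2.994]
stand top px 293 338 227 253 world mid [ 0.4516452  -0.05591727  0.07061529]
rod y mid -0.05222966634496283 x near 0.4628836938640238 403
wrist stand [ 0.45150132 -0.05284507  0.06959699] [0.06756063 0.06185386 0.00446685] 2118
```

Emit:
step_arm(deltas=[0,0,0.2,0,0,0,0,0,0.35,0,0,0,0,0,0.35,0,0,0,0,0,0.35,0,0,0,0,0,0.35,0,0,0,0,0,0.35,0,0,0,0,0,0.25,0,0,0,0,0,0.2,0,0,0])

```text
time: 17.1
eef_pos: [0.4505, -0.0516, 0.1208]
eef_rot: [-0.0, 0.706, 0.708, -0.0]
force: [0.0, -0.3, -1.0]
opening: 0.031
```

Emit:
step_arm(deltas=[0,0,0.2,0,0,0,0,0,0.2,0,0,0,0,0,0.1,0,0,0,0,0,0.07,0,0,0,0,0,0,0,0,0,0,0,0,0,0,0,0,0,0,0,0,0,0,0,0,0,0,0])

```text
time: 18.1
eef_pos: [0.4505, -0.0512, 0.0933]
eef_rot: [0.0, 0.706, 0.708, 0.0]
force: [-0.4, -0.7, -0.5]
opening: 0.0303
```

Emit:
step_arm(deltas=[0,0,0.03,0,0,0,0,0,0.01,0,0,0,0,0,0,0,0,0,0,0,0,0,0,0,0,0,0,0,0,0,0,0,0,0,0,0,0,0,0,0,0,0,0,0,0,0,0,0])

```text
time: 19.1
eef_pos: [0.4505, -0.0513, 0.0915]
eef_rot: [0.0, 0.706, 0.708, 0.0]
force: [-1.1, 0.4, 6.4]
opening: 0.0306
```

Emit:
step_arm(deltas=[0,0,0,0,0,0,0,0,0,0,0,0,0,0,0,0,0,0,0,0,0,0,0,0,0,0,0,0,0,0,0,0,0,0,0,0,0,0,0,0,0,0,0,0,0,0,0,0], claw=85)

```text
time: 20.1
eef_pos: [0.4504, -0.0512, 0.0912]
eef_rot: [0.0, 0.706, 0.708, -0.0]
force: [0.4, -0.4, 0.4]
opening: 0.0852
```

Emit:
step_arm(deltas=[0,0,-0.2,0,0,0,0,0,-0.4,0,0,0,0,0,-0.5,0,0,0,0,0,-0.5,0,0,0,0,0,-0.5,0,0,0,0,0,-0.4,0,0,0,0,0,-0.2,0,0,0,0,0,0,0,0,0])

```text
time: 21.1
eef_pos: [0.4506, -0.0511, 0.2267]
eef_rot: [0.0, 0.706, 0.708, 0.001]
force: [-0.2, -0.1, -0.5]
opening: 0.085
```

Emit:
step_arm(deltas=[0.3,0.1,0,0,0,0,0.5,0.1,0,0,0,0,0.6,0.1,0,0,0,0,0.6,0.1,0,0,0,0,0.6,0.1,0,0,0,0,0.6,0.1,0,0,0,0,0.3,0,0,0,0,0,0,0,0,0,0,0])

```text
time: 22.1
eef_pos: [0.4795, 0.1247, 0.2255]
eef_rot: [-0.0, 0.706, 0.709, -0.001]
force: [-0.3, -0.5, -0.6]
opening: 0.085
```

```bash
python3 - <<'E'
from plan import *
s=telemetry.get_state(); print(s['time'],s['force'])
p,d,c=grab('scene'); q,d2,c2=grab('top'); W=cloud(c2,d2); v,u=np.mgrid[:480,:640]
m=(abs(W[...,2]-.18)<.006)&(abs(u-352)<25)&(abs(v-299)<25); print('handle top',m.sum(),np.median(W[m],0) if m.any() else '')
hsv=cv2.cvtColor(q,cv2.COLOR_RGB2HSV); m=((hsv[...,0]<6)|(hsv[...,0]>174))&(hsv[...,1]>150)&(np.hypot(u-463,v-203)<11); print('tokens z',m.sum(),np.median(W[m],0) if m.any() else '')
a=cv2.resize(p[150:330,120:420],None,fx=2.2,fy=2.2,interpolation=2); cv2.imwrite('pics/end.png',cv2.convertScaleAbs(a[:,:,::-1],alpha=1.8))
E
```

```text
22.1 [-0.31130024 -0.47740076 -0.60400607]
handle top 580 [ 0.45011069 -0.05353741  0.17991821]
tokens z 244 [ 0.59943004 -0.21988572  0.03411176]
```

View pics/end.png

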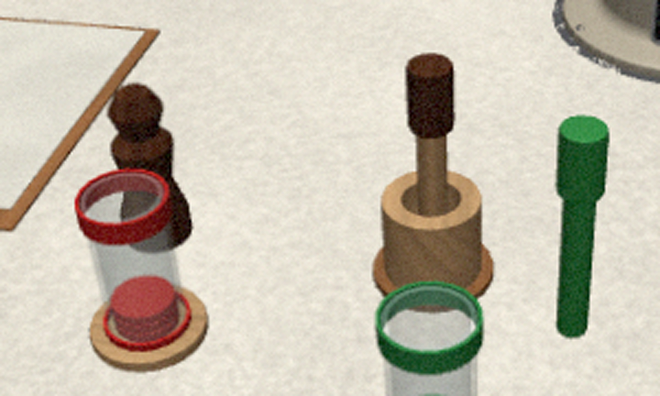

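The last view shows the tokens home, measured at z = 0.034 (86 mm below the mouth). The pusher stands upright in its stand with its top at 0.180, and the arm is clear. I'm handing in.

```bash
python3 -c "
from rig import workorder; print(workorder.job_done())"
```

```text
the job is handed in; nothing more can be done
None
```

The red tokens are home on the bottom of the tube, and the pusher is back in its stand, upright and released. I handed the job in at about 22 s on the robot's clock; `job_done()` gave no verdict.

**Last checks:**
- **Tokens:** the top face measured z = 0.034 m, which is 86 mm below the mouth, as it should be at the stop. It held there while I pressed with up to about 34 N.
- **Pusher:** its top was at z = 0.180 m, as before I took it. It stood about 1–2 mm from where it started.
- **Arm and look-alike:** the gripper was open and clear, with no contact force. The green look-alike was still standing, and I did not touch it.

**What disagreed or went wrong:**
- **TCP offset:** the reported TCP lay about 45 mm beyond the real fingertips, which both the wrist and scene depth showed.
- **First grip:** because of that offset, my first grip closed on top of the handle, pressing with about 13 N. I reopened, went 50 mm lower and gripped it properly.
- **Gripper opening:** it read 30.3 mm on the 32 mm handle, and the grip held throughout.

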